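# Set the calibration weight on the pocket scale

## Robot

A 6-joint arm with a two-finger parallel gripper is mounted at the origin on a cart in front of the work surface, level with it; the furniture and walls round the work are solid. World frame = base frame: x ahead of the robot, y to its left, z up, the work surface at z = 0. Lengths are in mm, angles in rad, forces in N, time in s.
With the tool pointing down it reaches from about 400 to 825 mm from the base axis. Payload 7 kg.
Tool frame: the origin (TCP) lies midway between the tips of the shut fingers; the grasp point (between the pads) lies 19 mm behind it; x points along the fingers, y is the direction in which the jaws open and shut, and the axes are right-handed (so a half turn about x gives the same grasp; the last joint's range is limited). The gripper opens to 85 mm and grips with 20 to 120 N. Pads are 22 mm wide; open, the fingers measure 114 mm over their backs; the gripper's body (76 mm by 85 mm) begins 54 mm behind the grasp point. The pads swing forward as they close: fully open they stand 13 mm farther back than shut.
Start: joints at [-0.987, 0.359, 0.012, 0, -1.224, -0.288], TCP at [196.739, -645.669, 231.302] pointing down, gripper open.
Joint ranges: [-3.07, 3.07], [-1.43, 2.12], [-1.02, 1.25], [-3.03, 1.67], [-3.05, -0], [-3.03, 3.03]. Speed limits (rad/s): [2.39, 2.39, 3.01, 3.14, 3.14, 3.14].

## Interface

Orientations are given as a unit quaternion [w, x, y, z].
In Python, from workcell import r gives the robot as it stands.
- The arm moves only by the shell command python3 -m jog 'ROWS' [FORCE]. ROWS is JSON, a list of rows, each a list of 7 numbers: the shift along the tool's x, y, z in cm, then the turn, a rotation vector about the tool's x, y, z in rad, then the opening, from 0 (shut) to 1 (fully open). A call has 1 to 8 rows; each row is the pose to reach, as a shift and turn from the pose measured when the call began, along the tool's axes at that moment; what a row does not reach only later rows make up. A row lasts 1/12 s, in which the tool goes at most 41.7 mm and 7.16 degrees, less where a joint would pass 70% of its speed; a pose out of reach is approached as far as the arm can. A call with a gripper value outside its range is refused whole. The fingers move at their own pace and stop on an object; FORCE is the grip in N (left out, the last holds). Time passes only in rows, so rows that repeat a pose let the fingers close. It gives the time, the measured TCP pose, the force and the opening at its end, in the units of the state.
- r.get_state(): the state, without advancing time (a new reading comes with each control period).
- r.get_image(name): name is "scene" or "top" or "wrist"; returns a dict with "color" (400x640x3 uint8, red, green, blue), "z_map" (400x640 float32, mm along the optical axis (not along the pixel's ray), 0 where there is no reading), "intrinsics" (3x3 intrinsics, pixels), "position" and "attitude" of the camera in the world. Camera axes: x right, y up, looking along -z (the intrinsics and any distortion apply to the point x, -y, -z); pixel columns grow to the right and rows downward; lengths in mm; the calibration is good to about 2 mm. The wrist camera is an equidistant fisheye: a pixel r from the principal point sees the ray r / f radians off the axis. A picture is of the moment at which its call begins.
- r.close_job(): hands the job in, once; it reports no verdict.
The state is a dict: "clock": time; "joints": joint angles; "qd": joint speeds; "joint_torque": joint torques, N m; "ee_pos": TCP position; "orientation": TCP orientation; "wrist_force": force on the tool from outside, world axes, zero at the start; "moment": the same for the moment, N m; "grip_width": finger opening in mm.
Only numpy, scipy, OpenCV 4.12 (cv2) and the standard library are available. Lean on these libraries where they do the work, as an engineer would, in place of code of your own. Each camera call takes 0.05 s, during which the arm holds its last target.

## Task

The pocket scale is due for calibration: take the brass weight by its knob, lift it straight up out of its pocket in the wooden block, and stand it upright in the middle of the scale's round steel pan, set down gently and let go. Leave the grey weight in its pocket, and do not tip or drop the brass one or shove the block, the scale or the other things on the bench.

Things in the scene. Friction and masses are not known exactly. Their poses are not given: they have to be found in the camera images.
- brass_weight: Loose brass calibration weight, 0.5 kg, 66 mm tall: a cylinder 40 mm across and 40 mm tall, above it a neck 13 mm across, then a round knob 24 mm across with straight sides from 50.5 to 65.5 mm above the foot. Origin at the centre of its foot, z up along its axis. At the start it stands in one of the block's two pockets with the top of its cylinder level with the block's top, so only neck and knob stand out (26 mm).
- grey_weight: Loose grey aluminium weight, 0.15 kg, same shape and size as the brass one; it stands in the other pocket and stays there. Origin at the centre of its foot, z up.
- weight_block: Loose wooden block, 170 x 84 x 52 mm, 0.5 kg, standing on the bench; its length is along its x axis. Two equal round pockets, 42 mm across and 40 mm deep (floor 12 mm above the bench), at x = -40 mm and x = +40 mm on its centre line. Origin at the centre of its underside, z up. Either weight may be in either pocket, and block and scale may change sides.
- pocket_scale: Loose black pocket scale, 128 x 74 x 19.5 mm, 0.32 kg, lying on the bench, buttons and display towards the robot (its -x end), the pan on its +x half. The case top is 16 mm above the bench. Origin at the centre of its underside, z up.
- pan_centre (a point): Centre of the top face of the scale's round steel pan; the pan is 62 mm across, flat, rigid, its top 19.5 mm above the bench.
- wax_block: Bystander: loose blue wax block, 50 x 75 x 28 mm, behind the work. Origin at the centre of its underside.
- caliper: Bystander: loose digital caliper, 51 x 150 x 11 mm, lying flat behind the work. Origin at the middle of its underside.
- lamp_head_end (a point): Fixed obstacle: centre of the left end of the black work lamp's rigid box-shaped head, which hangs level over the blue tray to the right of the work. From this end the head runs 355 mm to the right (-y); it is 78 mm deep in x and 80 mm high (207 to 287 mm above the bench). Go round it in front (robot side).
Things that resemble listed ones, but are neither listed nor needed, are in the scene too. Of the things that look like the brass_weight, the larger one is meant.

How it is judged (in metres and radians):
On the way:
1. the brass weight is lifted clear of its pocket (foot at least 6 mm above the block's top), upright, the block still on the bench (z of brass_weight in the frame of weight_block above 0.058 m and angle between brass_weight's own z axis and vertical below 0.3 rad and height (world z) of weight_block below 0.006 m), for 0.1 s.
At the end, for the whole second after the job is handed in: The brass weight stands upright, at rest and released on the scale's pan, its axis within 14 mm of the pan's centre (foot within 3 mm of the pan's height); scale and block lie flat on the bench; the grey weight is still down in its pocket (horizontal distance between brass_weight and pan_centre below 0.014 m and z of brass_weight in the frame of pan_centre between -0.003 and 0.003 m and angle between brass_weight's own z axis and vertical below 0.08 rad and linear speed of brass_weight below 0.02 m/s and angle between each of pocket_scale, weight_block's own z axis and vertical below 0.06 rad and z of grey_weight in the frame of weight_block below 0.018 m); the robot touches nothing.
It fails at once if the brass weight is tipped (more than 0.4 rad from upright) (angle between brass_weight's own z axis and vertical above 0.4 rad).
It fails at once if the brass weight is dropped (falls free of the fingers faster than 0.4 m/s, a drop of about 20 mm) or pressed hard on the scale (over 150 N) (contact force between brass_weight and pocket_scale above 150 N or (linear speed of brass_weight above 0.4 m/s and contact force between the fingers and brass_weight below 0.2 N)).
It fails at once if the block or the scale is shoved (more than 30 mm) (distance of any of weight_block, pocket_scale from where it was at the start of the episode above 0.03 m).
It fails at once if the grey weight is taken out of its pocket (raised more than 15 mm) (z of grey_weight in the frame of weight_block above 0.027 m).
It fails at once if the wax block or the caliper is shoved (more than 30 mm) (distance of any of wax_block, caliper from where it was at the start of the episode above 0.03 m).
It also fails if it takes over 45 s, if anything falls off the work surface, if the arm or the gripper's body presses on something with over 40 N, if the wrist force passes 120 N, or if a joint passes its speed limit or range.

## Working session

There is one attempt and no reset: what is moved stays moved. The work goes in short steps, Python scripts to look and compute and a shell command to move; the robot and the scene stay as the last step left them, time stands still between calls to the robot, and variables do not carry over. Pictures are saved under pics/ and viewed, and the job is handed in when it is done.

```bash
mkdir -p pics; ls
python3 - <<'E'
from workcell import r
import cv2,pickle
s=r.get_state();print(s)
for n in ["scene","top","wrist"]:
    d=r.get_image(n);pickle.dump(d,open(f'{n}0.pkl','wb'))
    cv2.imwrite(f'pics/{n}0.png',d["color"][:,:,::-1])
    print(n,d["intrinsics"],d["position"],d["attitude"])
E
```

```text
pics
{'clock': 0.0, 'joints': array([-9.86870152e-01,  3.59375125e-01,  1.10740004e-02, -3.33801154e-04,
       -1.22411778e+00, -2.88098728e-01]), 'qd': array([-0.00114792,  0.00029085, -0.00047927,  0.00108258, -0.0024935 ,
        0.00064981]), 'joint_torque': array([ 1.23959224e-03, -5.83318090e+01,  2.93420774e+01,  6.93646744e+00,
       -5.77801256e-03,  1.25982791e-05]), 'ee_pos': array([ 196.61261431, -645.22971846,  230.38083301]), 'orientation': array([ 0.69924965, -0.10360319,  0.69953304,  0.10473691]), 'wrist_force': array([ 0.60487448, -0.09028176, -0.2567243 ]), 'moment': array([-0.01943934,  0.01091766, -0.01090744]), 'grip_width': 85.58638177330432}
scene [[378.39432537   0.         316.11271129]
 [  0.         378.39432537 203.765734  ]
 [  0.           0.           1.        ]] [ 95.09473631 675.9836101  502.09833413] [-0.26690117 -0.18261587  0.51855402  0.79152823]
top [[461.21617434   0.         326.11931898]
 [  0.         461.21617434 201.09053092]
 [  0.           0.           1.        ]] [ 512.263525     73.14489944 1030.06309234] [-0.7007939  -0.03023865  0.03990006  0.71160489]
wrist [[309.70691629   0.         317.58871153]
 [  0.         309.70691629 198.39821412]
 [  0.           0.           1.        ]] [ 116.53392326 -669.64701773  373.42864736] [ 0.58722844 -0.09749441 -0.13293387  0.7924558 ]
```

View pics/top0.png

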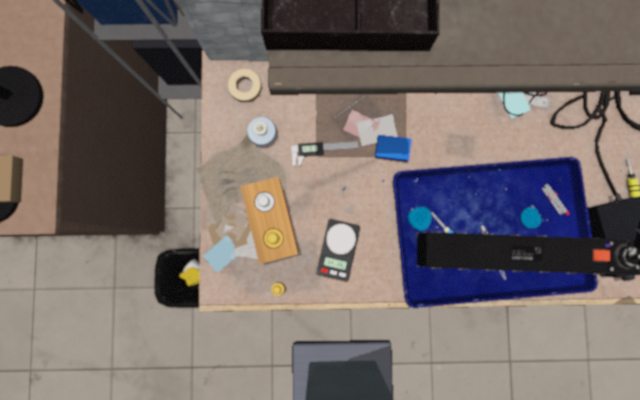

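View pics/scene0.png

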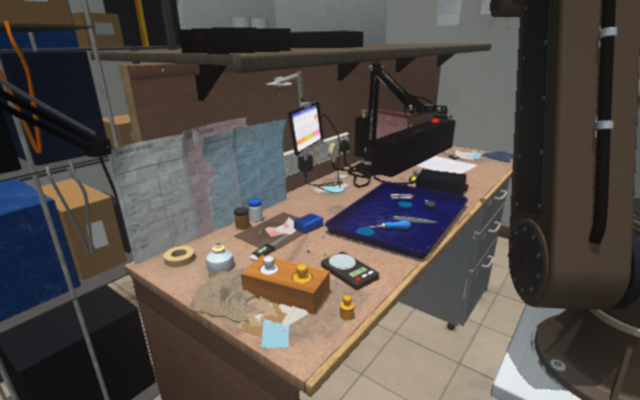

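View pics/wrist0.png

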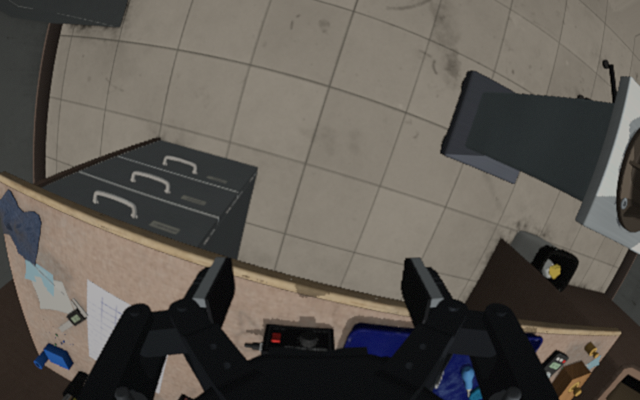

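```bash
cat > h.py <<'E'
import numpy as np,cv2,pickle
from scipy.spatial.transform import Rotation as R
def cam(d):
    w,x,y,z=d["attitude"]; return R.from_quat([x,y,z,w]).as_matrix(),np.array(d["position"]),d["intrinsics"]
def ray(d,u,v):
    M,p,K=cam(d); c=np.array([(u-K[0,2])/K[0,0],-(v-K[1,2])/K[1,1],-1]); return p,M@c
def onz(d,u,v,z):
    p,q=ray(d,u,v); return p+q*(z-p[2])/q[2]
def proj(d,P):
    M,p,K=cam(d); c=M.T@(np.array(P)-p); return K[0,2]+K[0,0]*c[0]/-c[2],K[1,2]+K[1,1]*c[1]/c[2]
E
python3 - <<'E'
from h import *
for n,(a,b,c,e) in dict(top=(225,165,385,300),scene=(230,230,390,340)).items():
    d=pickle.load(open(n+'0.pkl','rb'));im=d["color"][b:e,a:c,::-1]
    cv2.imwrite(f'pics/{n}0z.png',cv2.resize(im,None,fx=4.4,fy=4.4,interpolation=cv2.INTER_CUBIC))
    hsv=cv2.cvtColor(np.ascontiguousarray(im),cv2.COLOR_BGR2HSV)
    m=cv2.inRange(hsv,(20,150,110),(34,255,255))
    k,l,st,ce=cv2.connectedComponentsWithStats(m)
    for i in range(1,k):
        if st[i,4]>15: print(n,st[i]+[a,b,0,0,0],ce[i]+[a,b], d["z_map"][int(ce[i][1]+b),int(ce[i][0]+a)])
E
```

```text
top [271 233   9  12  44] [276.22727273 239.29545455] 950.0742
top [273 286   9   8  28] [277.82142857 288.85714286] 969.96466
scene [297 265   9   5  35] [301.37142857 266.88571429] 779.4834
scene [294 274  17   9  68] [301.63235294 278.63235294] 781.0499
scene [344 296   6   4  20] [346.7 297.5] 734.7789
scene [341 303  12   6  39] [346.12820513 306.12820513] 736.0995
```

Run:
```python
from h import *
d=pickle.load(open('top0.pkl','rb'))
# height map
Z=d["z_map"]
for (u,v) in [(250,190),(290,250),(273,239),(264,201),(341,239),(335,265),(310,240)]:
    p,q=ray(d,u,v); print(u,v,np.round(p+q*Z[v,u],1))
print(d["color"][239,273],d["color"][250,285],d["color"][231,341])
```

```text
250 190 [635.7 220.9  51.9]
290 250 [507.1 136.8  51.7]
273 239 [530.2 169.5  80.8]
264 201 [609.2 188.2  76.3]
341 239 [529.   27.4  22. ]
335 265 [472.8  41.3  15.2]
310 240 [ 5.283e+02  9.550e+01 -2.000e-01]
[221 202 103] [205 156  98] [220 217 215]
```

View pics/top0z.png

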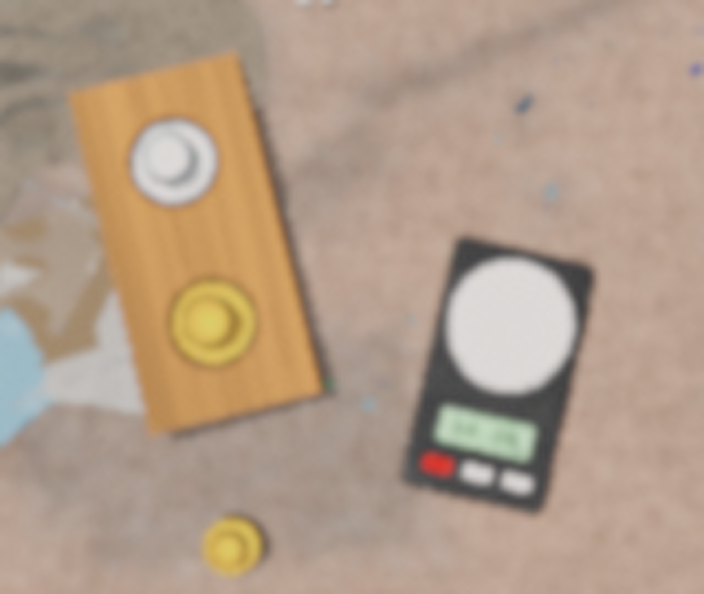

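View pics/scene0z.png

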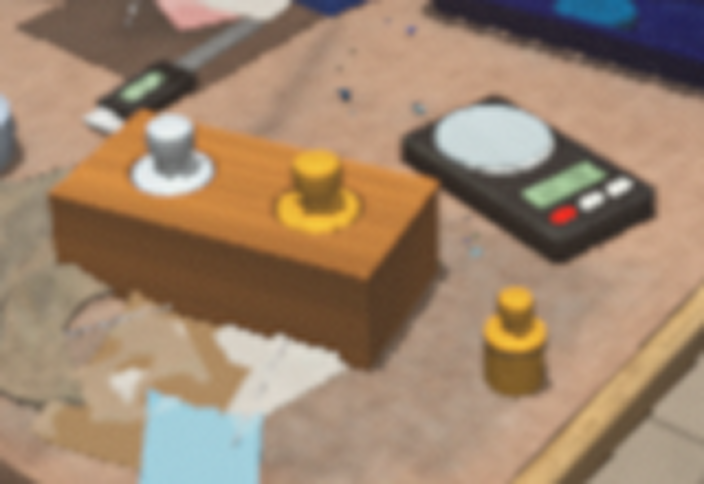

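Run:
```python
from h import *
t=pickle.load(open('top0.pkl','rb'));s=pickle.load(open('scene0.pkl','rb'))
T=lambda U,V:((U+.5)/4.4-.5+225,(V+.5)/4.4-.5+165)
S=lambda U,V:((U+.5)/4.4-.5+230,(V+.5)/4.4-.5+230)
o=lambda n,x:print(n,np.round(x,1))
o('rim top',onz(t,*T(212,321),52)); o('knob top',onz(t,*T(209,322),78))
o('grey rim',onz(t,*T(174,161),52))
o('pan top',onz(t,*T(511,326),19.5))
# pan by mask
g=t["color"].astype(int); m=((g.min(2)>190)).astype(np.uint8); m[:215]=0;m[265:]=0;m[:,:320]=0;m[:,365:]=0
M=cv2.findContours(m,0,1)[0]; c=max(M,key=cv2.contourArea); e=cv2.fitEllipse(c);print(e); o('pan fit',onz(t,*e[0],19.5))
g=s["color"].astype(int)
o('knob scene',onz(s,*S(317,160),78)); o('rim scene',onz(s,*S(318,205),52)); o('grey rim scene',onz(s,*S(172,172),52)); o('pan scene',onz(s,*S(494,139),19.5))
C=[onz(t,*T(*q),52)[:2] for q in [(70,93),(237,52),(325,388),(153,434)]]
o('block',C); o('ctr',np.mean(C,0))
ax=(C[0]+C[1]-C[2]-C[3]); print('yaw',np.degrees(np.arctan2(ax[1],ax[0])))
C=[onz(t,*T(*q),16)[:2] for q in [(458,238),(593,267),(540,513),(405,480)]]
o('scale',C)
from workcell import r
st=r.get_state();w,x,y,z=st["orientation"];print(R.from_quat([x,y,z,w]).as_matrix().round(3))
```

```text
rim top [533.8 172.8  52. ]
knob top [532.8 171.6  78. ]
grey rim [611.2 190.8  52. ]
pan top [529.7  27.9  19.5]
((340.60601806640625, 238.48667907714844), (26.358530044555664, 27.800800323486328), 11.228036880493164)
pan fit [530.2  28.2  19.5]
knob scene [528.3 173.1  78. ]
rim scene [529.5 172.   52. ]
grey rim scene [605.1 193.   52. ]
pan scene [524.4  30.5  19.5]
block [[645.1 241.1]
 [664.1 160.1]
 [501.  118.9]
 [480.5 201.2]]
ctr [572.7 180.3]
yaw 13.889404845515458
scale [[574.1  53.4]
 [558.5 -13.9]
 [437.5  15.1]
 [454.7  81.6]]
[[-0.001 -0.291  0.957]
 [ 0.001  0.957  0.291]
 [-1.     0.001 -0.   ]]
```

Run:
```python
from h import *
t=pickle.load(open('top0.pkl','rb'));Z=t["z_map"]
P=[]
for v in range(222,290,4):
  for u in range(410,600,6):
    p,q=ray(t,u,v); X=p+q*Z[v,u]
    if X[2]>180: P.append(X)
P=np.array(P);print(P.min(0),P.max(0))
for u in (422,440,480,520,560):
    Q=P[abs(P[:,1]-onz(t,u,250,287)[1])<8]; print(u,Q[:,0].min(),Q[:,0].max(),Q[:,1].mean(),Q[:,2].max())
```

```text
[ 462.10566059 -373.93431678  248.55857429] [ 531.48814726   73.14489944 1030.06309234]
422 478.0704757575728 511.302906627854 -97.41531056019954 254.81878326014726
440 479.0476597506809 530.1547350412419 -119.57424181154744 288.7263458199693
480 477.88314337620466 529.2061104999397 -182.33997526145302 288.86205974852476
520 470.3911743955491 521.755585684183 -249.7642954153405 289.5200854349098
560 469.36099061942537 520.6552919073893 -313.97736219686334 288.26243235446225
```

```bash
cat >> h.py <<'E'
def plan(*W):
    from workcell import r
    st=r.get_state();w,x,y,z=st["orientation"];M=R.from_quat([x,y,z,w]).as_matrix()
    print(st['clock'],st['ee_pos'].round(1),'F',st['wrist_force'].round(1),'g',round(st['grip_width'],1))
    print(M.round(3).tolist())
    for t in W: print(t,(M.T@(np.array(t)-st['ee_pos'])/10).round(2))
E
python3 -c "
from h import *
plan((240,-560,330),(290,-420,330),(340,-300,330))"
```

```text
0.15 [ 196.6 -645.3  230.6] F [ 0.  -0.5 -0.8] g 85.3
[[-0.001, -0.291, 0.957], [0.001, 0.957, 0.291], [-1.0, 0.001, -0.0]]
(240, -560, 330) [-9.93  6.91  6.64]
(290, -420, 330) [-9.92 18.85 15.5 ]
(340, -300, 330) [-9.91 28.87 23.78]
```

```bash
python3 -m jog '[[-4,0.5,0.5,0,0,0,1],[-7.5,2.5,2.3,0,0,0,1],[-9.9,5,4.6,0,0,0,1],[-9.9,8,7.3,0,0,0,1],[-9.9,11,9.7,0,0,0,1],[-9.9,14,12,0,0,0,1],[-9.9,17,14.2,0,0,0,1],[-9.9,20,16.5,0,0,0,1]]' 40; python3 -c "
from h import *
plan((340,-300,330),(390,-150,330),(400,0,330))"
```

```text
clock: 0.82
ee_pos: [296.2, -404.3, 329.6]
orientation: [0.699, -0.104, 0.699, 0.105]
wrist_force: [1.2, -0.6, 1.2]
grip_width: 85.6
0.8167 [ 296.2 -404.3  329.6] F [ 1.2 -0.6  1.2] g 85.6
[[-0.0, -0.291, 0.957], [0.001, 0.957, 0.291], [-1.0, 0.001, -0.0]]
(340, -300, 330) [-0.03  8.7   7.22]
(390, -150, 330) [-1.000e-02  2.160e+01  1.637e+01]
(400, 0, 330) [1.000e-02 3.565e+01 2.170e+01]
```

```bash
python3 -m jog '[[0,3,2.5,0,0,0,1],[0,6,5,0,0,0,1],[0,9,7.4,0,0,0,1],[0,12,9.6,0,0,0,1],[0,15,11.7,0,0,0,1],[0,18,13.8,0,0,0,1],[0,21,15.9,0,0,0,1],[0,24.5,17.4,0,0,0,1]]'; python3 -c "
from h import *
plan((400,0,330),(450,90,300),(531,172,250))"
```

```text
clock: 1.48
ee_pos: [391.8, -117.6, 329.9]
orientation: [0.699, -0.104, 0.699, 0.105]
wrist_force: [0.7, -0.3, 1.1]
grip_width: 85.3
1.4833 [ 391.8 -117.6  329.9] F [ 0.7 -0.3  1.1] g 85.3
[[-0.0, -0.291, 0.957], [0.001, 0.957, 0.291], [-1.0, 0.001, -0.0]]
(400, 0, 330) [ 0.   11.01  4.21]
(450, 90, 300) [ 3.01 18.16 11.61]
(531, 172, 250) [ 8.02 23.64 21.75]
```

```bash
python3 -m jog '[[0,3.5,1.5,0,0,0,1],[0,7,2.8,0,0,0,1],[0,11,4.2,0,0,0,1],[1,13.5,6.8,0,0,0,1],[2,16,9.4,0,0,0,1],[3,18.2,12,0,0,0,1],[4.5,20,15,0,0,0,1],[6,22,18,0,0,0,1]]'
python3 - <<'E'
from h import *
plan((529,172,170))
from workcell import r
for n in ["wrist","top"]:
    d=r.get_image(n);pickle.dump(d,open(n+'1.pkl','wb'));cv2.imwrite(f'pics/{n}1.png',d["color"][:,:,::-1])
E
```

```text
clock: 2.15
ee_pos: [500.6, 147.1, 269.9]
orientation: [0.7, -0.104, 0.699, 0.105]
wrist_force: [0.2, -0.5, 0.1]
grip_width: 85.6
2.15 [500.6 147.1 269.9] F [ 0.2 -0.5  0.1] g 85.6
[[0.001, -0.292, 0.956], [0.002, 0.956, 0.292], [-1.0, 0.002, 0.001]]
(529, 172, 170) [10.    1.53  3.43]
```

View pics/wrist1.png

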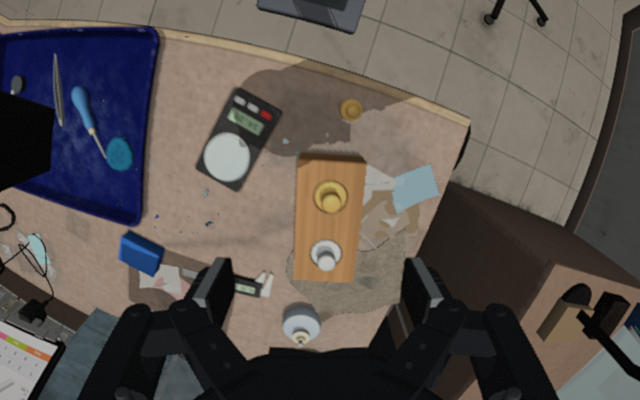

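```bash
cat >> h.py <<'E'
def wray(d,u,v):
    M,p,K=cam(d); a=np.array([u-K[0,2],v-K[1,2]]); rr=np.hypot(*a); th=rr/K[0,0]
    b=a/rr*np.sin(th) if rr>0 else a
    return p,M@np.array([b[0],-b[1],-np.cos(th)])
def wz(d,u,v,z):
    p,q=wray(d,u,v); return p+q*(z-p[2])/q[2]
E
python3 - <<'E'
from h import *
d=pickle.load(open('wrist1.pkl','rb'));a,b,c,e=190,80,380,280
im=np.ascontiguousarray(d["color"][b:e,a:c,::-1])
cv2.imwrite('pics/wz1.png',cv2.resize(im,None,fx=3,fy=3,interpolation=cv2.INTER_CUBIC))
hsv=cv2.cvtColor(im,cv2.COLOR_BGR2HSV)
m=cv2.inRange(hsv,(20,130,90),(34,255,255));k,l,st,ce=cv2.connectedComponentsWithStats(m)
for i in range(1,k):
    if st[i,4]>15: print(st[i]+[a,b,0,0,0],ce[i]+[a,b],wz(d,*(ce[i]+[a,b]),52))
m=(im.min(2)>180).astype(np.uint8); m[:,75:]=0
cc=max(cv2.findContours(m,0,1)[0],key=cv2.contourArea);el=cv2.fitEllipse(cc);print(el);
print('pan',wz(d,el[0][0]+a,el[0][1]+b,19.5),d["position"])
E
```

```text
[341 104   7   7  16] [343.375 106.625] [423.80203849 155.39690924  52.        ]
[315 181  31  31 393] [329.9821883  198.16284987] [534.62270293 174.16838523  52.        ]
((41.49776077270508, 64.52776336669922), (1.9751406908035278, 11.129316329956055), 30.126794815063477)
pan [511.50509314  33.16951121  19.5       ] [420.4115531  122.5791482  412.77400803]
```

View pics/wz1.png

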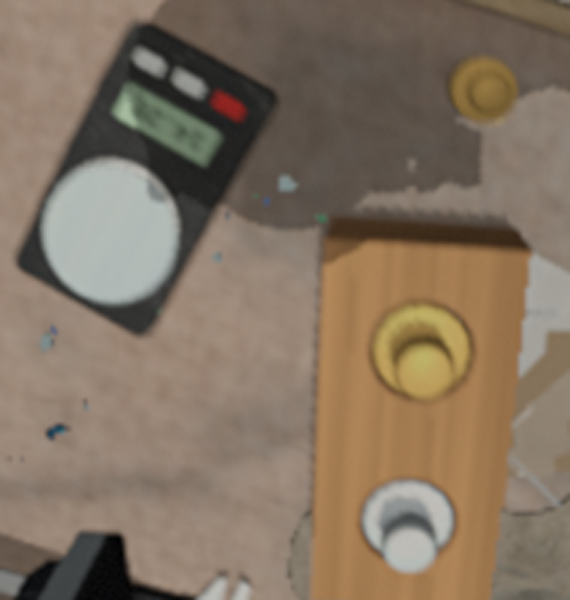

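Run:
```python
from h import *
d=pickle.load(open('wrist1.pkl','rb'))
T=lambda U,V:((U+.5)/3-.5+190,(V+.5)/3-.5+80)
for n,U,V,z in [('rim',421,351,52),('knob',425,370,78),('grey rim',408,520,52),('greyknob',409,550,78),('pan',110,231,19.5)]:
    print(n,wz(d,*T(U,V),z).round(1))
```

```text
rim [532.8 173.6  52. ]
knob [531.5 173.7  78. ]
grey rim [609.6 192.3  52. ]
greyknob [609.6 192.   78. ]
pan [529.3  30.   19.5]
```

```bash
python3 -c "
from h import *
plan((532,173,120),(532,173,57))"
```

```text
2.25 [501.  148.1 265.9] F [-0.6 -1.1 -0.9] g 85.2
[[-0.006, -0.293, 0.956], [-0.002, 0.956, 0.293], [-1.0, -0.0, -0.006]]
(532, 173, 120) [14.57  1.48  3.78]
(532, 173, 57) [20.87  1.48  3.82]
```

```bash
python3 -m jog '[[2,0.8,2,0.05,0,0,1],[5,1.5,3.8,0.05,0,0,1],[8,1.5,3.8,0.05,0,0,1],[11,1.5,3.8,0.05,0,0,0.8],[13,1.5,3.8,0.05,0,0,0.7],[14.5,1.5,3.8,0.05,0,0,0.7],[14.6,1.5,3.8,0.05,0,0,0.7],[14.6,1.5,3.8,0.05,0,0,0.7]]'
python3 - <<'E'
from h import *
plan((532,173,57))
from workcell import r
for n in ["wrist","top","scene"]:
    d=r.get_image(n);pickle.dump(d,open(n+'2.pkl','wb'));cv2.imwrite(f'pics/{n}2.png',d["color"][:,:,::-1])
d=pickle.load(open('scene2.pkl','rb'))
cv2.imwrite('pics/s2z.png',cv2.resize(d["color"][180:340,220:400,::-1],None,fx=3.5,fy=3.5,interpolation=cv2.INTER_CUBIC))
E
```

```text
clock: 2.92
ee_pos: [531.7, 172.8, 119.3]
orientation: [0.699, -0.088, 0.704, 0.086]
wrist_force: [0.0, 0.2, 0.7]
grip_width: 59.9
2.9167 [531.7 172.8 119.3] F [0.  0.2 0.7] g 59.9
[[-0.007, -0.245, 0.97], [-0.003, 0.97, 0.245], [-1.0, -0.001, -0.008]]
(532, 173, 57) [6.23 0.02 0.08]
```

View pics/wrist2.png

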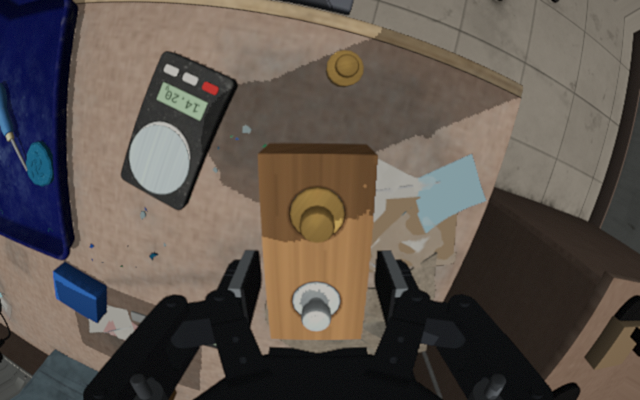

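View pics/s2z.png

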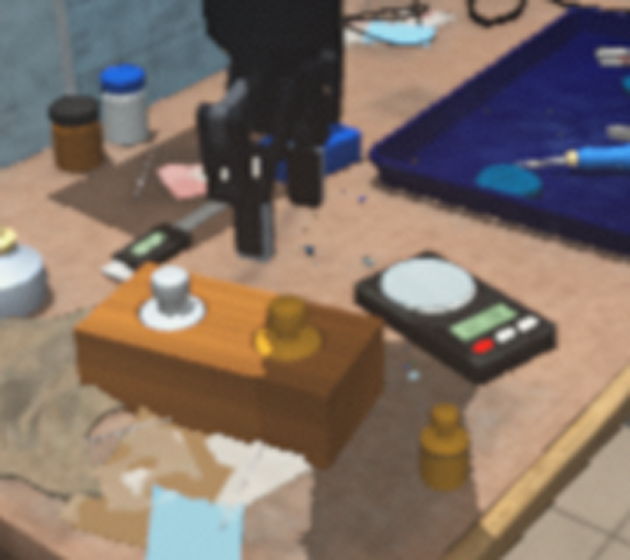

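Run:
```python
from h import *
d=pickle.load(open('wrist2.pkl','rb'))
for n,U,V,z in [('rim',317.5,213,52),('knob',317,222,78),('grey rim',316.5,300,52),('pan',159.5,157.5,19.5)]:
    print(n,wz(d,U,V,z).round(1))
a,b,c,e=110,110,390,340
cv2.imwrite('pics/wz2.png',cv2.resize(d["color"][b:e,a:c,::-1],None,fx=2.5,fy=2.5,interpolation=cv2.INTER_CUBIC))
plan((531,173,57))
```

```text
rim [531.  172.7  52. ]
knob [527.4 171.5  78. ]
grey rim [607.8 191.2  52. ]
pan [528.   29.6  19.5]
3.0667 [532.9 173.7 121.2] F [ 0.4 -0.4  0.5] g 59.6
[[-0.004, -0.245, 0.97], [-0.001, 0.97, 0.245], [-1.0, 0.0, -0.004]]
(531, 173, 57) [ 6.42 -0.02 -0.17]
```

View pics/wz2.png

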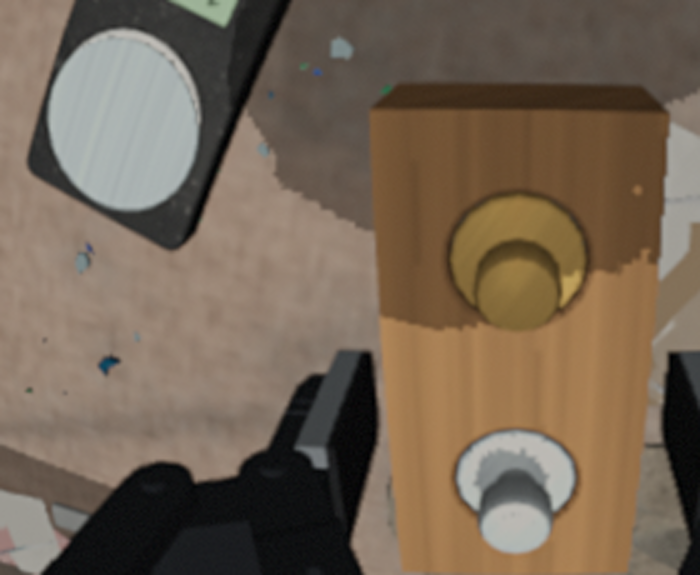

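```bash
python3 -m jog '[[1.5,0,-0.15,0,0,0,0.7],[3,0,-0.15,0,0,0,0.65],[4.5,0,-0.15,0,0,0,0.6],[5.7,0,-0.15,0,0,0,0.55],[6.3,0,-0.15,0,0,0,0.5],[6.3,0,-0.15,0,0,0,0.5],[6.3,0,-0.15,0,0,0,0.5]]' 40
python3 - <<'E'
from h import *
plan((531,173,57))
from workcell import r
for n in ["wrist","scene"]:
    d=r.get_image(n);pickle.dump(d,open(n+'3.pkl','wb'))
    a,b,c,e=dict(wrist=(200,150,440,350),scene=(250,210,390,320))[n]
    f=3 if n=='wrist' else 5
    cv2.imwrite(f'pics/{n}3.png',cv2.resize(d["color"][b:e,a:c,::-1],None,fx=f,fy=f,interpolation=cv2.INTER_CUBIC))
E
```

```text
clock: 3.65
ee_pos: [531.7, 173.5, 59.1]
orientation: [0.701, -0.087, 0.703, 0.087]
wrist_force: [0.5, 0.9, 0.1]
grip_width: 42.6
3.65 [531.7 173.5  59.1] F [0.5 0.9 0.1] g 42.6
[[-0.003, -0.245, 0.97], [-0.0, 0.97, 0.245], [-1.0, 0.0, -0.003]]
(531, 173, 57) [ 0.21 -0.04 -0.08]
```

View pics/wrist3.png

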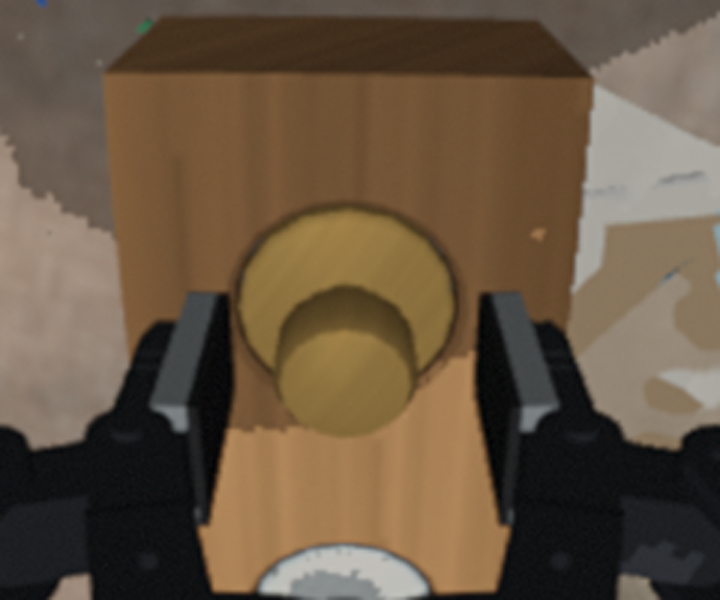

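View pics/scene3.png

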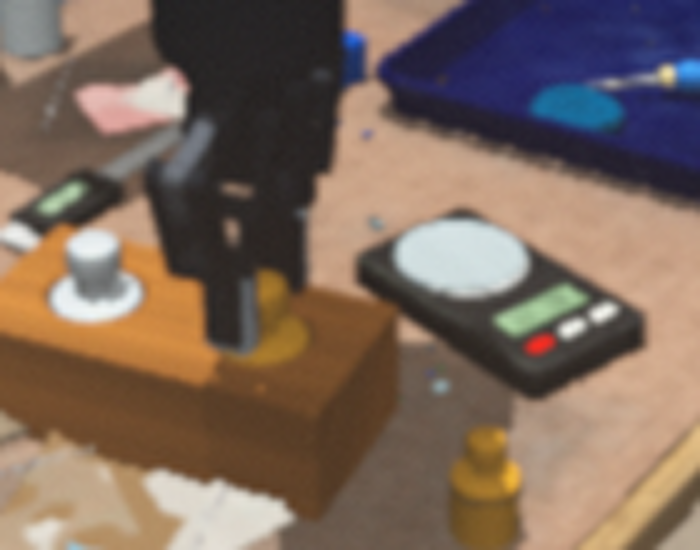

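Run:
```python
from h import *
d=pickle.load(open('wrist3.pkl','rb'))
T=lambda U,V:((U+.5)/3-.5+200,(V+.5)/3-.5+150)
for n,U,V,z in [('knob',346,382,78),('rim',346,302,52),('padtipL',205,295,61),('padtipR',500,295,61)]:
    print(n,wz(d,*T(U,V),z).round(1))
print(d['position'])
plan((531,173,57))
```

```text
knob [530.5 172.2  78. ]
rim [530.1 171.9  52. ]
padtipL [530.2 146.9  61. ]
padtipR [517.7 196.4  61. ]
[450.83551001 153.31260509 202.28555139]
3.75 [531.9 173.7  59.4] F [ 1.  -0.   0.1] g 42.7
[[-0.002, -0.245, 0.97], [0.0, 0.97, 0.245], [-1.0, 0.001, -0.002]]
(531, 173, 57) [ 0.24 -0.05 -0.11]
```

```bash
python3 -m jog '[[0.1,-0.05,-0.2,0,0,0,0.5],[0.2,-0.05,-0.2,0,0,0,0.5],[0.2,-0.05,-0.2,0,0,0,0.35],[0.2,-0.05,-0.2,0,0,0,0.2],[0.2,-0.05,-0.2,0,0,0,0.1],[0.2,-0.05,-0.2,0,0,0,0.1],[0.2,-0.05,-0.2,0,0,0,0.1],[0.2,-0.05,-0.2,0,0,0,0.1]]' 50
python3 - <<'E'
from h import *
plan((531,173,57))
E
```

```text
clock: 4.42
ee_pos: [530.3, 172.7, 57.9]
orientation: [0.701, -0.087, 0.702, 0.087]
wrist_force: [-0.3, -2.0, 5.1]
grip_width: 22.0
4.4167 [530.3 172.7  57.9] F [-0.3 -2.   5.1] g 22.0
[[-0.002, -0.245, 0.97], [0.0, 0.97, 0.245], [-1.0, 0.001, -0.001]]
(531, 173, 57) [0.09 0.01 0.07]
```

Run:
```python
from h import *
from workcell import r
for n in ["wrist","scene"]:
    d=r.get_image(n);pickle.dump(d,open(n+'4.pkl','wb'))
    a,b,c,e=dict(wrist=(200,150,440,350),scene=(250,210,390,320))[n]
    f=3 if n=='wrist' else 5
    cv2.imwrite(f'pics/{n}4.png',cv2.resize(d["color"][b:e,a:c,::-1],None,fx=f,fy=f,interpolation=cv2.INTER_CUBIC))
print(r.get_state()['grip_width'],r.get_state()['wrist_force'])
```

```text
21.849247563570668 [-0.12838013 -1.03859304  5.95926135]
```

View pics/wrist4.png

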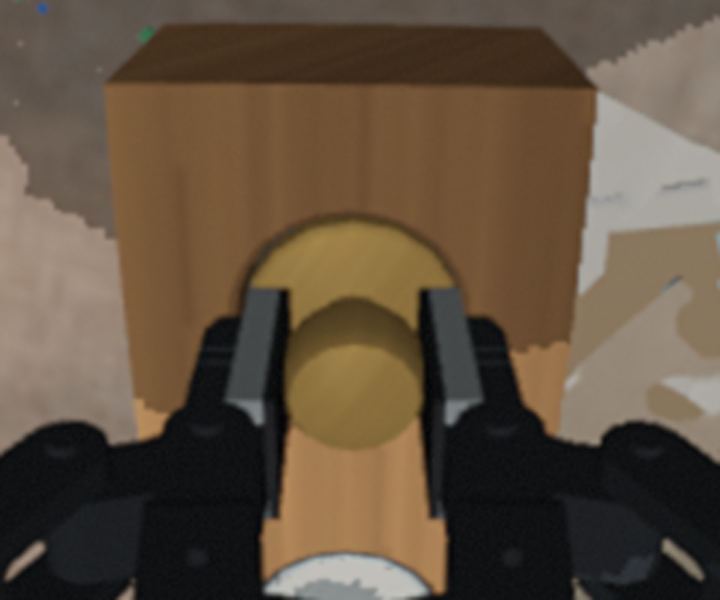

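View pics/scene4.png

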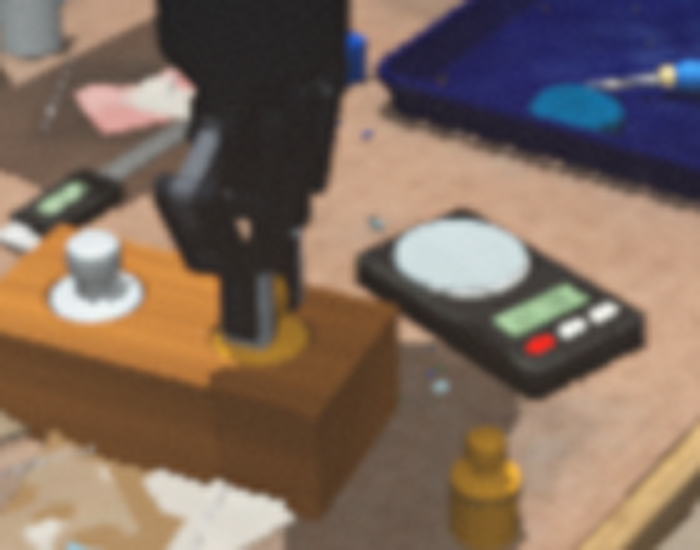

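```bash
python3 -m jog '[[-0.3,0,0,0,0,0,0.05],[-0.8,0,0,0,0,0,0.05],[-1.3,0,0,0,0,0,0.05],[-1.8,0,0,0,0,0,0.05],[-2.3,0,0,0,0,0,0.05],[-2.8,0,0,0,0,0,0.05],[-3.3,0,0,0,0,0,0.05],[-3.8,0,0,0,0,0,0.05]]' 60
python3 - <<'E'
from h import *
plan()
from workcell import r
d=r.get_image("scene");a,b,c,e=(250,210,390,320)
cv2.imwrite('pics/scene5.png',cv2.resize(d["color"][b:e,a:c,::-1],None,fx=5,fy=5,interpolation=cv2.INTER_CUBIC))
E
```

```text
clock: 5.18
ee_pos: [530.4, 172.7, 96.4]
orientation: [0.701, -0.087, 0.702, 0.087]
wrist_force: [-0.7, -0.2, -4.6]
grip_width: 21.8
5.1833 [530.4 172.7  96.4] F [-0.7 -0.2 -4.6] g 21.8
[[-0.001, -0.245, 0.97], [0.0, 0.97, 0.245], [-1.0, 0.001, -0.001]]
```

View pics/scene5.png

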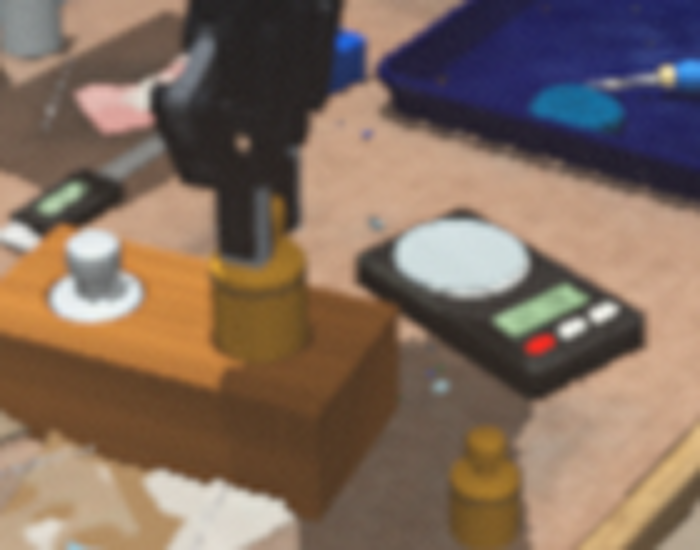

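```bash
python3 -c "
from h import *
plan((530.4,172.7,132),(527.2,29.2,132))"
```

```text
5.2333 [530.9 172.9  97.5] F [ 0.4  0.6 -4.5] g 21.2
[[-0.0, -0.245, 0.969], [0.001, 0.969, 0.245], [-1.0, 0.001, 0.0]]
(530.4, 172.7, 132) [-3.45 -0.01 -0.06]
(527.2, 29.2, 132) [ -3.47 -13.84  -3.89]
```

```bash
python3 -m jog '[[-1.2,0,0,0,0,0,0.05],[-2.4,0,0,0,0,0,0.05],[-3.4,-0.2,-0.1,0,0,0,0.05],[-3.4,-1.5,-0.4,0,0,0,0.05],[-3.4,-3.5,-1,0,0,0,0.05],[-3.4,-5.5,-1.5,0,0,0,0.05],[-3.4,-7.5,-2.1,0,0,0,0.05],[-3.4,-9,-2.5,0,0,0,0.05]]'; python3 -c "
from h import *
plan((527.2,29.2,132))"
```

```text
clock: 5.9
ee_pos: [527.8, 77.4, 131.0]
orientation: [0.701, -0.087, 0.702, 0.087]
wrist_force: [-0.2, 1.1, -6.0]
grip_width: 21.8
5.9 [527.8  77.4 131. ] F [-0.2  1.1 -6. ] g 21.8
[[-0.001, -0.245, 0.97], [0.001, 0.97, 0.245], [-1.0, 0.001, -0.001]]
(527.2, 29.2, 132) [-0.11 -4.66 -1.24]
```

```bash
python3 -m jog '[[0,-1.4,-0.4,0,0,0,0.05],[0,-2.6,-0.7,0,0,0,0.05],[0,-3.7,-1,0,0,0,0.05],[0,-4.4,-1.2,0,0,0,0.05],[1.0,-4.66,-1.24,0,0,0,0.05],[2.2,-4.66,-1.24,0,0,0,0.05],[3.2,-4.66,-1.24,0,0,0,0.05],[4,-4.66,-1.24,0,0,0,0.05]]'
python3 - <<'E'
from h import *
from workcell import r
plan((527.2,29.2,66))
for n in ["scene","wrist"]:
    d=r.get_image(n);pickle.dump(d,open(n+'6.pkl','wb'))
    a,b,c,e=dict(wrist=(190,130,450,350),scene=(280,200,400,310))[n]
    f=3 if n=='wrist' else 5
    cv2.imwrite(f'pics/{n}6.png',cv2.resize(d["color"][b:e,a:c,::-1],None,fx=f,fy=f,interpolation=cv2.INTER_CUBIC))
E
```

```text
clock: 6.57
ee_pos: [526.7, 29.3, 89.4]
orientation: [0.701, -0.087, 0.703, 0.087]
wrist_force: [-1.2, -0.4, -4.2]
grip_width: 21.7
6.5667 [526.7  29.3  89.4] F [-1.2 -0.4 -4.2] g 21.7
[[-0.003, -0.245, 0.97], [0.0, 0.97, 0.245], [-1.0, 0.001, -0.002]]
(527.2, 29.2, 66) [ 2.34 -0.03  0.06]
```

View pics/wrist6.png

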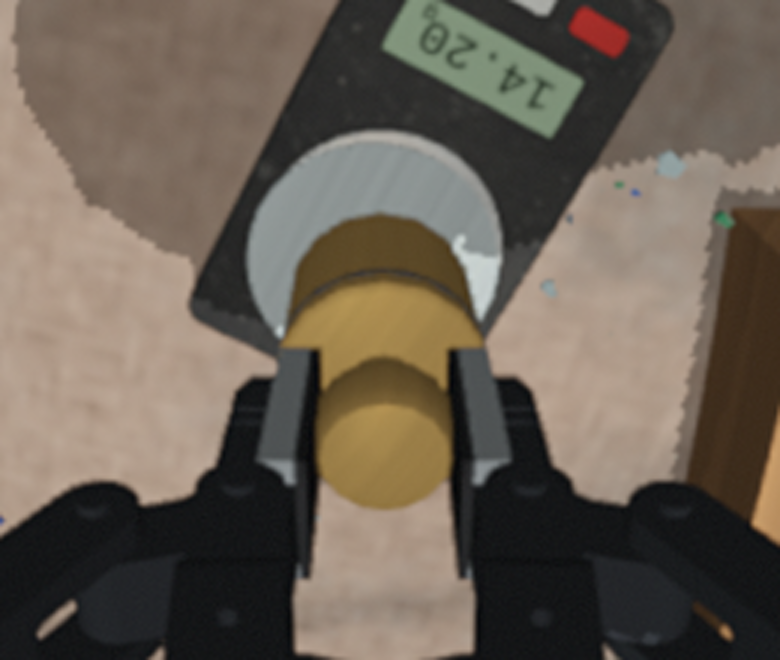

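View pics/scene6.png

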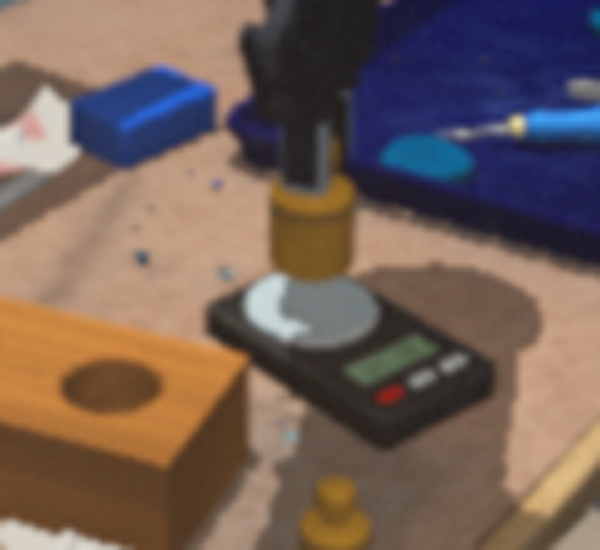

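Run:
```python
from h import *
d=pickle.load(open('wrist6.pkl','rb'))
T=lambda U,V:((U+.5)/3-.5+190,(V+.5)/3-.5+130)
for n,U,V,z in [('panL',246,248,19.5),('panR',502,250,19.5),('panfront',382,141,19.5),('footfront',382,213,43.5),('knobtop',384,435,109.5),('cyltopfront',384,275,83.5)]:
    print(n,wz(d,*T(U,V),z).round(1))
```

```text
panL [533.7  -3.5  19.5]
panR [518.8  57.8  19.5]
panfront [499.2  22.4  19.5]
footfront [508.6  24.7  43.5]
knobtop [521.5  28.4 109.5]
cyltopfront [506.   24.5  83.5]
```

```bash
python3 -m jog '[[0.5,-0.1,0.1,0,0,0,0.05],[1.0,-0.2,0.2,0,0,0,0.05],[1.4,-0.2,0.2,0,0,0,0.05],[1.7,-0.2,0.2,0,0,0,0.05],[1.9,-0.2,0.2,0,0,0,0.05],[2.1,-0.2,0.2,0,0,0,0.05],[2.1,-0.2,0.2,0,0,0,0.05]]'
python3 - <<'E'
from h import *
from workcell import r
plan()
for n in ["scene","wrist"]:
    d=r.get_image(n);pickle.dump(d,open(n+'7.pkl','wb'))
    a,b,c,e=dict(wrist=(190,130,450,350),scene=(280,200,400,310))[n]
    f=3 if n=='wrist' else 5
    cv2.imwrite(f'pics/{n}7.png',cv2.resize(d["color"][b:e,a:c,::-1],None,fx=f,fy=f,interpolation=cv2.INTER_CUBIC))
E
```

```text
clock: 7.25
ee_pos: [528.2, 27.7, 67.7]
orientation: [0.7, -0.087, 0.703, 0.087]
wrist_force: [0.3, 0.6, -5.2]
grip_width: 22.1
7.25 [528.2  27.7  67.7] F [ 0.3  0.6 -5.2] g 22.1
[[-0.005, -0.245, 0.97], [-0.001, 0.97, 0.245], [-1.0, 0.001, -0.005]]
```

View pics/wrist7.png

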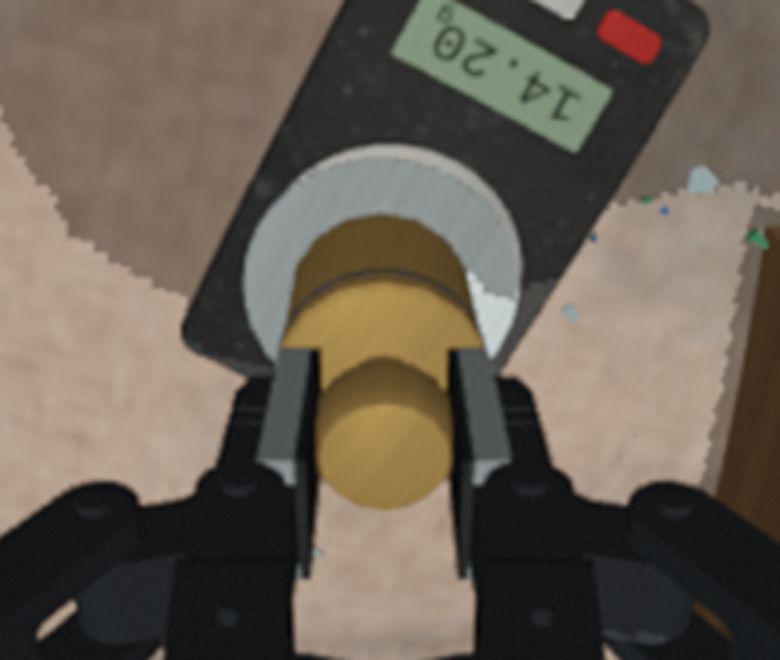

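View pics/scene7.png

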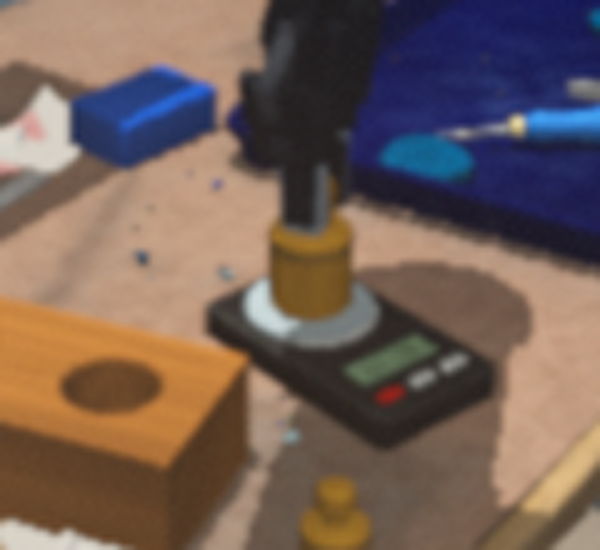

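Run:
```python
from h import *
d=pickle.load(open('wrist7.pkl','rb'))
T=lambda U,V:((U+.5)/3-.5+190,(V+.5)/3-.5+130)
for n,U,V,z in [('panL',244,280,19.5),('panR',522,280,19.5),('panfront',383,156,19.5),('footfront',383,213,21.8)]:
    X=wz(d,*T(U,V),z);print(n,X.round(1),X[0]*.97+X[1]*.245,-.245*X[0]+.97*X[1])
plan()
```

```text
panL [535.5  -2.8  19.5] 518.7767578803061 -133.89830378094697
panR [520.1  58.2  19.5] 518.794232597678 -70.9964745914721
panfront [499.7  20.6  19.5] 489.79537779610314 -102.43947548295826
footfront [511.5  23.6  21.8] 501.92431628473236 -102.44246304908536
7.35 [528.4  27.7  68.1] F [-0.9  0.2 -4.4] g 21.8
[[-0.004, -0.245, 0.97], [-0.0, 0.97, 0.245], [-1.0, 0.001, -0.004]]
```

```bash
python3 -m jog '[[0.08,0,-0.05,0,0,0,0.05],[0.15,0,-0.05,0,0,0,0.05],[0.2,0,-0.05,0,0,0,0.05],[0.24,0,-0.05,0,0,0,0.05],[0.24,0,-0.05,0,0,0,0.05]]'
```

```text
clock: 7.77
ee_pos: [527.9, 27.6, 65.6]
orientation: [0.7, -0.087, 0.703, 0.087]
wrist_force: [-0.2, 0.3, -5.8]
grip_width: 21.8
```

```bash
python3 -m jog '[[0.05,0,0,0,0,0,0.05],[0.1,0,0,0,0,0,0.05],[0.1,0,0,0,0,0,0.05]]'
```

```text
clock: 8.02
ee_pos: [528.4, 27.6, 65.5]
orientation: [0.701, -0.087, 0.703, 0.087]
wrist_force: [-3.2, -1.3, 4.5]
grip_width: 21.3
```

```bash
python3 -m jog '[[0,0,0,0,0,0,0.3],[0,0,0,0,0,0,0.4],[0,0,0,0,0,0,0.5],[0,0,0,0,0,0,0.6],[0,0,0,0,0,0,0.6]]' 20
python3 - <<'E'
from h import *
from workcell import r
plan()
for n in ["scene","wrist"]:
    d=r.get_image(n);pickle.dump(d,open(n+'8.pkl','wb'))
    a,b,c,e=dict(wrist=(190,130,450,350),scene=(280,200,400,310))[n]
    f=3 if n=='wrist' else 5
    cv2.imwrite(f'pics/{n}8.png',cv2.resize(d["color"][b:e,a:c,::-1],None,fx=f,fy=f,interpolation=cv2.INTER_CUBIC))
E
```

```text
clock: 8.43
ee_pos: [528.5, 27.6, 65.5]
orientation: [0.701, -0.087, 0.703, 0.087]
wrist_force: [-0.1, 1.4, -0.6]
grip_width: 51.3
8.4333 [528.5  27.6  65.5] F [-0.1  1.4 -0.6] g 51.3
[[-0.003, -0.246, 0.969], [-0.0, 0.969, 0.246], [-1.0, 0.0, -0.003]]
```

View pics/wrist8.png

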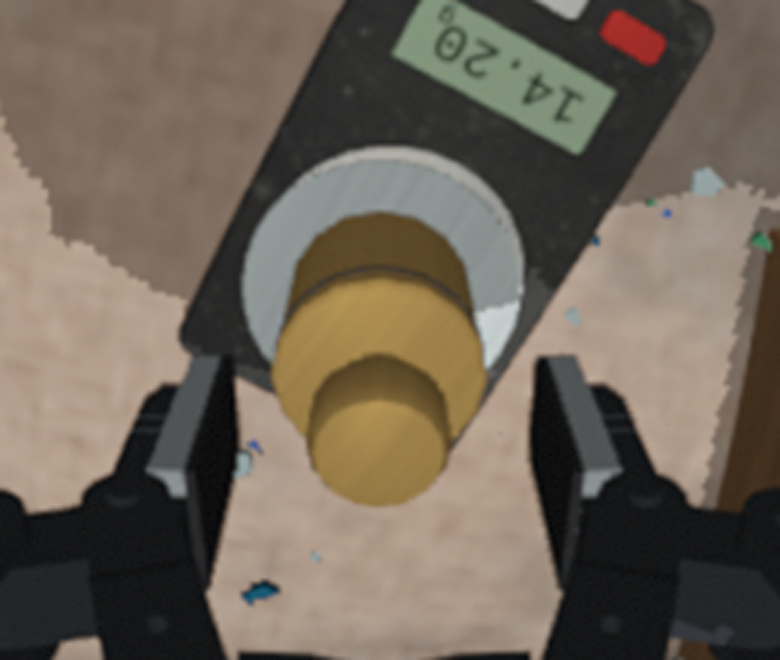

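View pics/scene8.png

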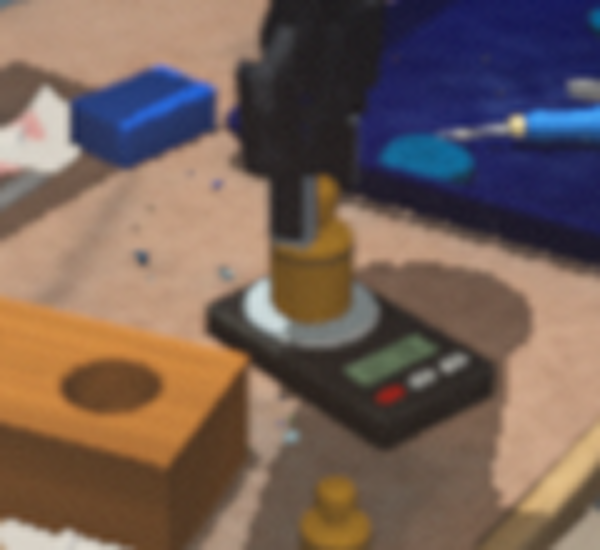

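The weight stands upright on the pan and the fingers are clear of it. Next I retreat straight up.

```bash
python3 -m jog '[[-1,0,0,0,0,0,0.7],[-3,0,0,0,0,0,0.7],[-5.5,0,0,0,0,0,0.7],[-8.5,0,0,0,0,0,0.7],[-11,0,0,0,0,0,0.7],[-12.5,0,0,0,0,0,0.7],[-13,0,0,0,0,0,0.7],[-13,0,0,0,0,0,0.7]]'
python3 - <<'E'
from h import *
from workcell import r
plan()
for n in ["scene","wrist"]:
    d=r.get_image(n);pickle.dump(d,open(n+'9.pkl','wb'))
    a,b,c,e=dict(wrist=(190,130,450,350),scene=(230,200,400,320))[n]
    f=3 if n=='wrist' else 4
    cv2.imwrite(f'pics/{n}9.png',cv2.resize(d["color"][b:e,a:c,::-1],None,fx=f,fy=f,interpolation=cv2.INTER_CUBIC))
E
```

```text
clock: 9.2
ee_pos: [529.6, 27.9, 197.4]
orientation: [0.702, -0.087, 0.702, 0.088]
wrist_force: [-0.3, -0.3, -1.0]
grip_width: 59.8
9.2 [529.6  27.9 197.4] F [-0.3 -0.3 -1. ] g 59.8
[[-0.0, -0.246, 0.969], [0.001, 0.969, 0.246], [-1.0, 0.001, 0.0]]
```

View pics/wrist9.png

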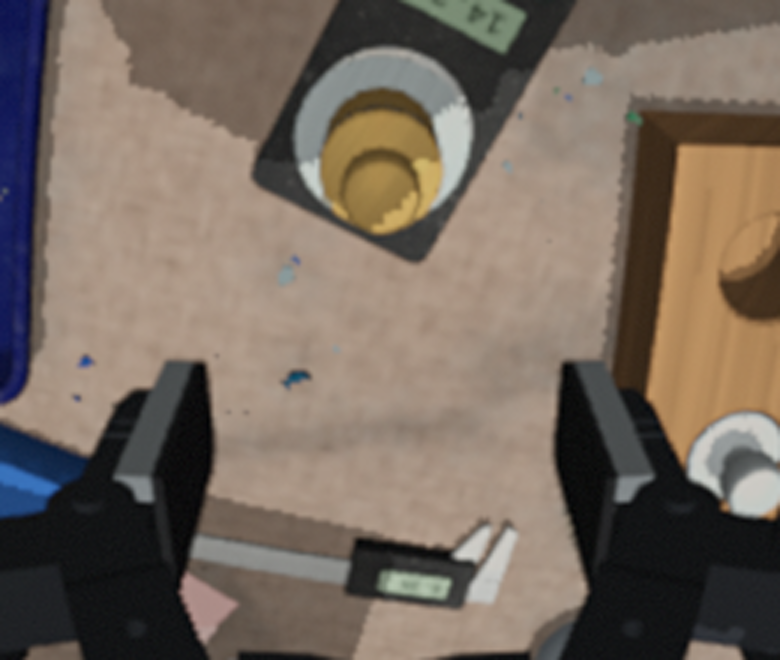

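View pics/scene9.png

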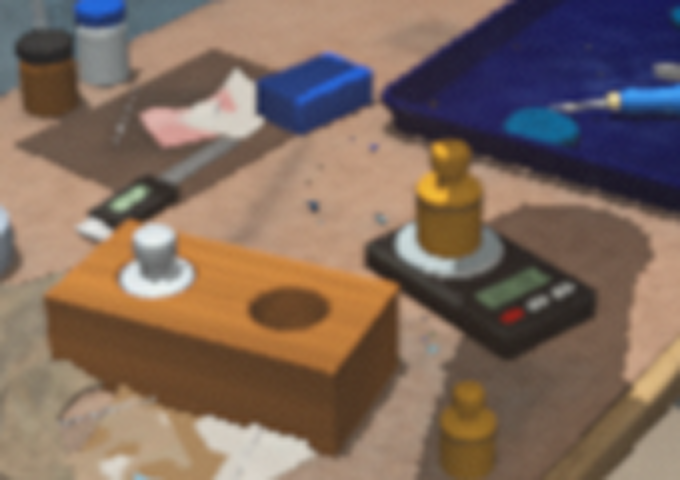

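Run:
```python
from h import *
d=pickle.load(open('wrist9.pkl','rb'))
T=lambda U,V:((U+.5)/3-.5+190,(V+.5)/3-.5+130)
for n,U,V,z in [('panL',294,132,19.5),('panR',473,132,19.5),('panfront',384,53,19.5),('footfront',381,90,19.5),('cyltop L',319,170,59.5),('R',442,170,59.5),('front',381,107,59.5),('knobtop',381,193,85.5)]:
    X=wz(d,*T(U,V),z);print(n,X.round(1),round(X[0]*.97+X[1]*.245,1),round(-.245*X[0]+.97*X[1],1))
```

```text
panL [534.5  -3.3  19.5] 517.7 -134.2
panR [518.9  58.4  19.5] 517.7 -70.5
panfront [499.2  20.8  19.5] 489.4 -102.1
footfront [512.3  23.   19.5] 502.5 -103.2
cyltop L [533.8   8.4  59.5] 519.9 -122.6
R [524.3  45.9  59.5] 519.9 -83.9
front [509.4  22.4  59.5] 499.6 -103.1
knobtop [528.2  27.2  85.5] 519.0 -103.1
```

Centring is within about 2–3 mm on every reading, so I'm handing the job in.

```bash
python3 -c "
from workcell import r
print(r.close_job(),r.get_state()['clock'])"
```

```text
the job is handed in; nothing more can be done
the job is handed in; nothing more can be done
```

I took the brass weight by its knob, lifted it straight up out of its pocket and set it upright on the middle of the scale's pan. I then let go, raised the gripper clear and handed the job in at about 9.3 s of the 45 s allowed. `close_job()` gave no verdict.

**Last checks:**
- **Centring:** the weight's axis read within about 3 mm of the pan's centre from the wrist view, against the 14 mm limit.
- **Set-down:** the contact force on the scale was about 10 N.
- **Surroundings:** in the last pictures the grey weight is still in its pocket. The block and scale lie flat and the wax block and caliper look unmoved, but I judged this by eye only.
- **Gripper:** it ended about 130 mm above where it let go, with the wrist force near zero.

**Readings that disagreed:**
- **Positions:** the scene camera's positions differed from the top camera's by up to about 6 mm. I used the top and wrist views, which agreed to about 2 mm.
- **Grip width:** the gripper read 22 mm on the 24 mm knob, but the hold was firm throughout.

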